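# Push the tile row home in the counter box and shut its door

### The arm

A 6-joint arm with a two-finger parallel gripper is mounted at the origin on the work surface. World frame = base frame: x ahead of the robot, y to its left, z up, the work surface at z = 0. Lengths are in m, angles in rad, forces in N, time in s.
With the tool pointing down it reaches from about 0.375 to 0.75 m from the base axis. Payload 9 kg.
Tool frame: the origin (TCP) lies at the very end of the fingers, on their centre line; the grasp point (between the pads) lies 19 mm behind it; z points along the fingers, y is the direction in which the jaws open and shut (so a half turn about z gives the same grasp; the last joint's range is limited). The gripper opens to 85 mm and grips with 20 to 120 N. Pads are 22 mm wide; open, the fingers measure 114 mm over their backs; the gripper's body (76 mm by 85 mm) begins 54 mm behind the grasp point. The pads swing forward as they close: fully open they stand 13 mm farther back than shut.
Start: joints at [0.892, 0.104, 0.097, 1.564, 0, 1.353], TCP at [0.267, 0.537, 0.231] pointing down, gripper open.
Joint ranges: [-2.99, 2.99], [-0.84, 1.86], [-1.1, 1.16], [-1.84, 2.11], [-1.51, 1.56], [-3.14, 3.14]. Speed limits (rad/s): [2.22, 2.22, 2.57, 3.14, 3.14, 3.14].

### API

Orientations are given as a unit quaternion [w, x, y, z].
In Python, from cell import ctrl gives the robot as it stands.
- The arm moves only by the tool apply_moves, never from a script. Its arguments are lists of equal length, an entry for each row: "translation": the shift along the tool's x, y, z each as a share of 25 mm, from -1 to 1, a list of three; "dr": the turn, a rotation vector about the tool's x, y, z each as a share of 0.1 rad, from -1 to 1, a list of three. A call has 1 to 5 rows; each row shifts and turns the commanded pose from where the row before left it, along the tool's axes as they then stand; what a row does not reach is not made up. A row lasts 1/8 s, in which the tool goes at most 62.5 mm and 10.7 degrees, less where a joint would pass 70% of its speed; a pose out of reach is approached as far as the arm can. A call with a number of a shift or a turn outside -1 to 1 is refused whole. A call with a gripper value outside its range is refused whole. "gripper" is the opening, from -1 (shut) to 1 (fully open), set as the call begins (left out, the last holds). The fingers move at their own pace and stop on an object; "force" is the grip in N (left out, the last holds). Time passes only in rows, so rows that do not move let the fingers close. It gives the time, the measured TCP pose, the force and the opening at its end, in the units of the state.
- ctrl.get_state(): the state, without advancing time (a new reading comes with each control period).
- ctrl.snapshot(name): name is "side" or "top" or "wrist"; returns a dict with "img" (400x640x3 uint8, red, green, blue), "intrinsics" (3x3 intrinsics, pixels), "R" (3x3) and "t" (3): a world point X has camera coordinates R X + t; the wrist camera has in their place "tool_from_camera" (4x4, takes a point from camera to tool coordinates, whose origin is the TCP and whose axes are the flange's). Camera axes: x right, y down, z forward; pixel columns grow to the right and rows downward; lengths in m; the calibration is good to about 2 mm. A picture is of the moment at which its call begins: read the wrist's pose just before it. There is no depth.
- ctrl.close_job(): hands the job in, once; it reports no verdict.
The state is a dict: "time": time; "joints": joint angles; "joint_vel": joint speeds; "joint_efforts": joint torques, N m; "tcp_pos": TCP position; "orientation": TCP orientation; "ft_force": force on the tool from outside, world axes, zero at the start; "ft_torque": the same for the moment, N m; "finger_gap": finger opening in m.
Only numpy, scipy, OpenCV 4.12 (cv2) and the standard library are available. Lean on these libraries where they do the work, as an engineer would, in place of code of your own. Each camera call takes 0.05 s, during which the arm holds its last target. There are 200 camera calls.

### The job

Pick up the chrome pusher bar and with it, never with the gripper itself, push the line of five tiles as one straight block through the doorway of the clear box until you feel the whole row butt against the wooden stop inside; keep a light pressure on it for a moment, but never press hard. Then lay the bar down flat, the way up it was, on the tabletop and swing the box's clear door fully shut behind the row. Leave the cup, the chips and the wind disc alone.

Things in the scene. Friction and masses are not known exactly. Their poses are not given: they have to be found in the camera images.
- box: clear open-topped plastic box fixed on a pale wooden board; origin mid-doorway at table level, +x INTO the box, +y across, z up. Board 3 mm thick, 75 mm wide, x -270..177 mm; tiles slide on it. Walls 4 mm thick, tops 33 mm above table; channel 44 mm wide, mouth flared to about 49 over the first 15 mm
- box_end (a point): middle of the box's closed end, 174 mm in from the doorway, 18 mm above the table; axes as the box. Before it a wooden stop block, 26 mm tall, is clamped across the channel 136 to 160 mm from the doorway: its place is not reported, feel for it. Rear of the butted row (130 mm) ends 6 to 30 mm inside. Brittle: press well under 15 N; 4 to 8 N is plenty
- door_hinge (a point): vertical hinge axis of the clear swing door, in the box frame at x=-4, y=-29 mm, 20 mm above the table; fixed to the box, same axes
- door (a joint): swing door angle, rad: 0 shut across the doorway; grows as its free edge swings outward (box -x, then -y); starts 1.9 to 2.2, stays where left, moves at about 0.3 N. At angle a it points from the hinge along (-sin a, cos a) in the box's x,y; its outer face looks along (-cos a, -sin a): push that face to shut it
- door_edge (a point): mid-height (20 mm above the table) of the free edge of the door: panel 56 mm long from the hinge, 4 mm thick, 4.5 to 35.5 mm above the table, blue strip at the free edge
- bar_center (a point): centre of the loose chrome pusher bar, flat on the table, 8 mm up, on the robot's side of the board: 160 mm long along its x, both ends alike. Shank 14 mm wide (y), 12 mm tall; each end has a foot plate 28 mm wide, 16 tall, 6 thick, its outer face (80 mm from the centre) is for pushing. 220 g; grip mid-shank from above
- tile1: mahjong tile 1 of 5 (first into the box), white with green back up, lying flat on the board: 26 mm along its x (the line's direction), 36 mm along y, 20 mm tall; origin at the centre of its underside. About 24 g. The tiles start outside the doorway in a loose line with gaps of 2 to 7 mm, slightly out of line
- tile2: mahjong tile 2 of 5 (in the line), white with green back up, lying flat on the board: 26 mm along its x (the line's direction), 36 mm along y, 20 mm tall; origin at the centre of its underside. About 24 g. The tiles start outside the doorway in a loose line with gaps of 2 to 7 mm, slightly out of line
- tile3: mahjong tile 3 of 5 (in the line), white with green back up, lying flat on the board: 26 mm along its x (the line's direction), 36 mm along y, 20 mm tall; origin at the centre of its underside. About 24 g. The tiles start outside the doorway in a loose line with gaps of 2 to 7 mm, slightly out of line
- tile4: mahjong tile 4 of 5 (in the line), white with green back up, lying flat on the board: 26 mm along its x (the line's direction), 36 mm along y, 20 mm tall; origin at the centre of its underside. About 24 g. The tiles start outside the doorway in a loose line with gaps of 2 to 7 mm, slightly out of line
- tile5: mahjong tile 5 of 5 (last of the line, pushed by the bar), white with green back up, lying flat on the board: 26 mm along its x (the line's direction), 36 mm along y, 20 mm tall; origin at the centre of its underside. About 24 g. The tiles start outside the doorway in a loose line with gaps of 2 to 7 mm, slightly out of line
- cup: blue ceramic tea cup upside down, 68 mm across, 54 mm tall; leave alone; origin at the centre of its underside
- chips: stack of round blue chips on a pin, 39 mm across, 40 mm tall; leave alone; origin at the centre of its underside
- wind: wooden wind indicator disc, 60 mm across, 13 mm tall; leave alone; origin at the centre of its underside
There are look-alikes about, which are no part of the job. What is shaped like the tile2 but blue is not meant. What is shaped like the tile5 but purple is not meant.

How it is judged:
On the way, in this order (a step that is already met when the one before it is completed fails the run):
1. the row, closed up and straight, is pressed against the stop by the bar (more than 2 N for 0.3 s) (distance between tile1 and tile2 below 0.028 m and distance between tile2 and tile3 below 0.028 m and distance between tile3 and tile4 below 0.028 m and distance between tile4 and tile5 below 0.028 m and angle between the x axis of each of tile1, tile2, tile3, tile4, tile5 and the x axis of box, either way round below 0.12 rad and x of tile5 in the frame of box above 0.016 m and z of each of tile1, tile2, tile3, tile4, tile5 in the frame of box below 0.006 m and contact force between tile1 and box above 2 N and contact force between bar and tile5 above 2 N), for 0.3 s.
2. the door is swung shut behind the row (value of joint door below 0.08 rad), for 0.2 s.
At the end, for the whole second after the job is handed in: Five tiles flat in the box in one straight closed row (neighbour centres under 28 mm apart, square within 0.12 rad, last centre over 16 mm inside); door below 0.08 rad; bar flat, way up as before (within 0.1 rad), centre below 25 mm; tiles and bar still (distance between tile1 and tile2 below 0.028 m and distance between tile2 and tile3 below 0.028 m and distance between tile3 and tile4 below 0.028 m and distance between tile4 and tile5 below 0.028 m and angle between the x axis of each of tile1, tile2, tile3, tile4, tile5 and the x axis of box, either way round below 0.12 rad and x of tile5 in the frame of box above 0.016 m and z of each of tile1, tile2, tile3, tile4, tile5 in the frame of box below 0.006 m and value of joint door below 0.08 rad and height (world z) of bar_center below 0.025 m and angle between bar's own z axis and vertical below 0.1 rad and linear speed of each of bar, tile1, tile2, tile3, tile4, tile5 below 0.01 m/s); the robot touches nothing.
It fails at once if the row is pressed harder than 15 N (contact force between tile1 and box above 15 N or contact force between bar and tile5 above 15 N).
It fails at once if the row buckles: a tile leaves the line by more than 12 mm, twists beyond 0.4 rad or tips beyond 0.3 rad (y of any of tile1, tile2, tile3, tile4, tile5 in the frame of box above 0.012 m or y of any of tile1, tile2, tile3, tile4, tile5 in the frame of box below -0.012 m or angle between the x axis of any of tile1, tile2, tile3, tile4, tile5 and the x axis of box, either way round above 0.4 rad or angle between any of tile1, tile2, tile3, tile4, tile5's own z axis and vertical above 0.3 rad).
It fails at once if the gripper itself pushes a tile (over 0.5 N) (contact force between any of the fingers, the arm and tile1 above 0.5 N or contact force between any of the fingers, the arm and tile2 above 0.5 N or contact force between any of the fingers, the arm and tile3 above 0.5 N or contact force between any of the fingers, the arm and tile4 above 0.5 N or contact force between any of the fingers, the arm and tile5 above 0.5 N).
It fails at once if a bystander is moved by more than 12 mm (distance of any of cup, chips, wind from where it was at the start of the episode above 0.012 m).
It also fails if it takes over 59 s, if anything falls off the work surface, if the arm or the gripper's body presses on something with over 40 N, if the wrist force passes 120 N, or if a joint passes its speed limit or range.

## Working session

There is one attempt and no reset: what is moved stays moved. The work goes in short steps, Python scripts to look and compute and a tool call to move; the robot and the scene stay as the last step left them, time stands still between calls to the robot, and variables do not carry over. Pictures are saved under pics/ and viewed, about 8 in all and at most 12, crops included, and the job is handed in when it is done.

Besides the shell and the picture viewer there is one more tool, called as name(argument=value, ...) on one line, values as JSON. apply_moves: Moves the arm, as the interface text tells. Its arguments: {"type":"object","properties":{"translation":{"type":"array"},"dr":{"type":"array"},"gripper":{"type":"number"},"force":{"type":"number"}},"required":["translation","dr"]}

```bash
ls; mkdir -p pics; python3 - <<'E'
from cell import ctrl
import cv2,numpy as np,pickle
s=ctrl.get_state();print(s)
d={}
for n in("top","side","wrist"):
    p=ctrl.snapshot(n);d[n]=p;cv2.imwrite(f"pics/{n}0.png",p["img"][:,:,::-1])
    print(n,{k:np.round(v,4).tolist() for k,v in p.items() if k!="img"})
d["s"]=s;pickle.dump(d,open("d0.pkl","wb"))
E
```

```text
pics
{'time': 0.0, 'joints': array([ 8.92323060e-01,  1.04696523e-01,  9.64751461e-02,  1.56391284e+00,
       -2.52929012e-05,  1.35311944e+00]), 'joint_vel': array([-0.00033399, -0.0001999 ,  0.00015372,  0.00078723, -0.00020341,
        0.00107591]), 'joint_efforts': array([ 1.67717986e-03, -5.56934559e+01,  5.03645682e+01,  1.72090041e-02,
       -1.49529251e-04,  9.00642249e-06]), 'tcp_pos': array([0.26656616, 0.5371571 , 0.23052719]), 'orientation': array([-2.78410211e-04,  2.28365149e-01,  9.73575324e-01, -6.08387881e-04]), 'ft_force': array([-0.3271726 ,  0.14391394, -0.52959808]), 'ft_torque': array([-0.02608684, -0.01092244,  0.05660809]), 'finger_gap': 0.08568009459070519}
top {'intrinsics': [[428.996, 0.0, 318.8603], [0.0, 428.996, 195.9298], [0.0, 0.0, 1.0]], 'R': [[-0.0197, -0.999, 0.0395], [-0.9967, 0.0165, -0.0795], [0.0787, -0.041, -0.9961]], 't': [0.0026, 0.5517, 0.7449]}
side {'intrinsics': [[489.7785, 0.0, 317.5374], [0.0, 489.7785, 205.169], [0.0, 0.0, 1.0]], 'R': [[0.8591, -0.5117, -0.006], [-0.3201, -0.5282, -0.7865], [0.3993, 0.6776, -0.6176]], 't': [-0.4732, 0.2487, 0.7728]}
wrist {'intrinsics': [[301.4011, 0.0, 321.1465], [0.0, 301.4011, 197.9101], [0.0, 0.0, 1.0]], 'tool_from_camera': [[-0.0014, -0.9655, -0.2603, 0.066], [1.0, -0.0015, -0.0, -0.0009], [-0.0004, -0.2603, 0.9655, -0.1423], [0.0, 0.0, 0.0, 1.0]]}
```

View pics/top0.png

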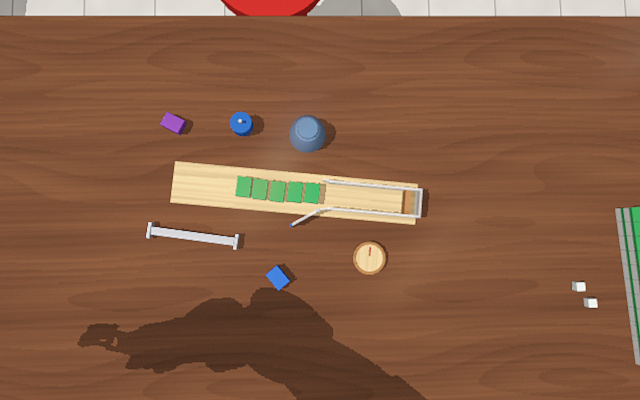

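View pics/side0.png

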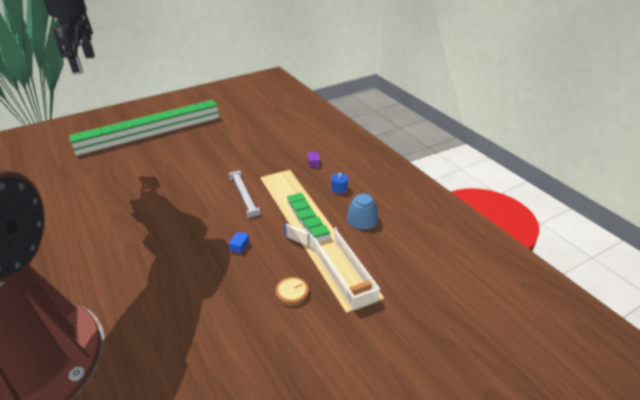

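The top view shows the board from (172,182) to (417,204), the green tiles from (244,187) to (313,193), and the doorway near (322,196). The bar runs from (150,230) to (237,241), and the door's blue edge is at (291,225). The side view agrees.

```bash
cat > h.py <<'E'
import numpy as np,cv2
def ray(p,uv,z):
    K,R,t=p["intrinsics"],p["R"],p["t"]
    d=R.T@np.linalg.solve(K,np.array([uv[0],uv[1],1.]));c=-R.T@t
    return c+d*(z-c[2])/d[2]
def wristcam(p,s):
    from scipy.spatial.transform import Rotation as Ro
    q=s["orientation"];M=np.eye(4);M[:3,:3]=Ro.from_quat([q[1],q[2],q[3],q[0]]).as_matrix();M[:3,3]=s["tcp_pos"]
    W=np.linalg.inv(M@p["tool_from_camera"]);p["R"],p["t"]=W[:3,:3],W[:3,3];return p
def proj(p,X):
    c=p["R"]@np.asarray(X)+p["t"];u=p["intrinsics"]@c;return u[:2]/u[2]
E
python3 - <<'E'
import pickle,cv2,numpy as np
from h import *
d=pickle.load(open("d0.pkl","rb"));p=d["top"];im=p["img"];hsv=cv2.cvtColor(im,cv2.COLOR_RGB2HSV)
def show(n,m,z,amin=20,k=None):
    c,_=cv2.findContours(m.astype(np.uint8),cv2.RETR_EXTERNAL,cv2.CHAIN_APPROX_NONE)
    for q in c:
        a=cv2.contourArea(q)
        if a<amin: continue
        r=cv2.minAreaRect(q);b=cv2.boxPoints(r)
        print(n,a,np.round(r[0],1),"ctr",np.round(ray(p,r[0],z)[:2],4),[np.round(ray(p,x,z)[:2],4).tolist() for x in b])
H,S,V=[hsv[...,i].astype(int) for i in range(3)]
roi=np.zeros(H.shape,bool);roi[100:290,140:430]=1
show("green",roi&(H>45)&(H<85)&(S>100),.023)
show("bluey",roi&(H>95)&(H<130)&(S>90),.02,3)
bar=np.zeros_like(roi);bar[220:252,142:245]=1
show("bar",bar&(S<70)&(V>120),.012)
board=roi.copy()
m=board&(V>150)&(H>8)&(H<30)&(S<140)
show("board",cv2.morphologyEx((m).astype(np.uint8),cv2.MORPH_CLOSE,np.ones((9,9))),.003,500)
cv2.imwrite("pics/z.png",cv2.resize(im[150:260,140:430,::-1],None,fx=2.75,fy=2.75,interpolation=cv2.INTER_CUBIC))
E
```

```text
green 240.0 [311.5 192.5] ctr [0.558  0.0056] [[0.5425, 0.0205], [0.577, 0.0156], [0.5735, -0.0093], [0.539, -0.0043]]
green 237.5 [294.4 191.5] ctr [0.5603 0.036 ] [[0.5448, 0.051], [0.5798, 0.0456], [0.5758, 0.0209], [0.5408, 0.0265]]
green 193.5 [277.1 191. ] ctr [0.5616 0.0667] [[0.5464, 0.0815], [0.5808, 0.0762], [0.5769, 0.0519], [0.5425, 0.0573]]
green 41.0 [259.5 188.8] ctr [0.5662 0.098 ] [[0.5513, 0.1124], [0.5851, 0.107], [0.581, 0.0835], [0.5473, 0.089]]
green 233.5 [243.5 186.1] ctr [0.5713 0.1262] [[0.5559, 0.1407], [0.5906, 0.1356], [0.5867, 0.1116], [0.5521, 0.1168]]
bluey 307.5 [277.4 277.4] ctr [0.4093 0.0683] [[0.4151, 0.0908], [0.4323, 0.0692], [0.4035, 0.0458], [0.3864, 0.0674]]
bluey 37.0 [318.8 141.8] ctr [ 0.6501 -0.0094] [[0.6335, 0.0087], [0.6736, -0.0174], [0.6669, -0.0275], [0.6268, -0.0014]]
bluey 90.5 [314.6 131.2] ctr [ 0.6697 -0.0021] [[0.6551, 0.0126], [0.6904, 0.0004], [0.6843, -0.0169], [0.6491, -0.0046]]
bluey 408.5 [241.  123.5] ctr [0.6852 0.1304] [[0.7065, 0.15], [0.7061, 0.1105], [0.6639, 0.1108], [0.6644, 0.1501]]
bar 745.5 [191.9 235.5] ctr [0.4858 0.2193] [[0.4831, 0.3008], [0.512, 0.2976], [0.4884, 0.137], [0.4594, 0.1408]]
board 667.0 [368.  258.1] ctr [ 0.4383 -0.0954] [[0.4216, -0.0605], [0.4723, -0.0778], [0.455, -0.1305], [0.4044, -0.113]]
board 10444.5 [296.6 192.1] ctr [0.5609 0.0324] [[0.5479, 0.2668], [0.6665, 0.2459], [0.5743, -0.2086], [0.4552, -0.1814]]
```

View pics/z.png

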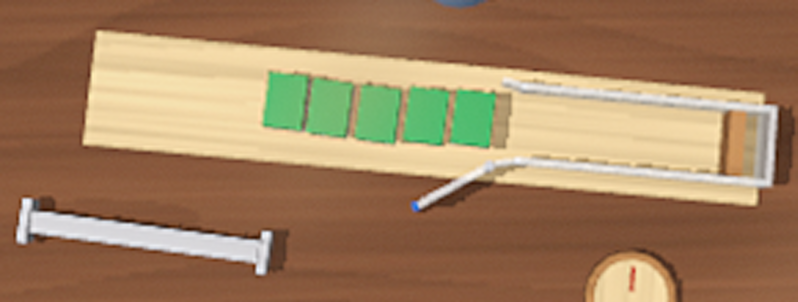

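The crop shows the board corners at (96,30), (83,144), (765,92) and (756,206), the stop's front edge near x=722, the hinge at (488,168) and the door edge at (415,207). The bar feet are at (25,221) and (264,252).

```bash
python3 - <<'E'
import pickle,numpy as np
from h import *
d=pickle.load(open("d0.pkl","rb"));p=d["top"]
P=lambda u,v,z:ray(p,(u/2.75+140-.3,v/2.75+150-.3),z)[:2]
c=[P(96,30,.003),P(83,144,.003),P(765,92,.003),P(756,206,.003)]
a=(c[0]+c[1])/2;b=(c[2]+c[3])/2;ex=(b-a)/np.linalg.norm(b-a);print("len",np.linalg.norm(b-a),"w",np.linalg.norm(c[0]-c[1]))
O=(a+b)/2+ex*(.0465);ey=np.array([-ex[1],ex[0]])
print("O",O,"ex",ex,"ang",np.arctan2(ex[1],ex[0]))
B=lambda X:np.round([(X-O)@ex*1e3,(X-O)@ey*1e3],1)
for t in [(311.5,192.5),(294.4,191.5),(277.1,191),(259.5,188.8),(243.5,186.1)]: print("tile",B(ray(p,t,.023)[:2]))
print("stop",B(P(722,140,.026)),B(P(722,172,.003)),"end wall top mid",B(P(773,146,.033)),"wall tops y",B(P(620,96,.033)),B(P(620,170,.033)))
print("hinge",B(P(488,166,.0355)),"dooredge",B(P(415,205,.0355)))
f1=P(25,219,.016);f2=P(265,249,.016)
print("bar",(f1+f2)/2,B((f1+f2)/2),"len",np.linalg.norm(f2-f1),"ang",np.arctan2(*(f2-f1)[::-1]))
s=d["s"];q=s["orientation"]
from scipy.spatial.transform import Rotation as R
print(R.from_quat([q[1],q[2],q[3],q[0]]).as_matrix().round(3))
E
```

```text
len 0.4475187019897577 w 0.07586145899418698
O [ 0.55491536 -0.01157864] ex [-0.10868316 -0.99407644] ang -1.6796945914800665
tile [-17.4   1.2]
tile [-48.    0.1]
tile [-78.6  -1.8]
tile [-110.1   -0.8]
tile [-138.7    1.4]
stop [145.6   1.4] [152.4 -17.9] end wall top mid [177.4  -0. ] wall tops y [75.9 23.1] [ 79.7 -24.5]
hinge [ -5.  -29.8] dooredge [-48.8 -58.6]
bar [0.48695133 0.21710288] [-219.9  -92.4] len 0.15427983193262068 ang -1.7157953061621551
[[-0.896  0.445 -0.001]
 [ 0.445  0.896 -0.001]
 [ 0.    -0.001 -1.   ]]
```

```bash
cat >> h.py <<'E'
O=np.array([0.55491536,-0.01157864]);TH=-1.67969
ex=np.array([np.cos(TH),np.sin(TH)]);ey=np.array([-ex[1],ex[0]])
def B(X):X=np.asarray(X)[:2]-O;return np.round([X@ex*1e3,X@ey*1e3],1)
def W(x,y):return O+ex*x/1e3+ey*y/1e3
def plan(s,xyz,yaw=None,n=None):
    "yaw = world angle of tool x; tool down. Prints rows in interface units"
    from scipy.spatial.transform import Rotation as Ro
    q=s["orientation"];R=Ro.from_quat([q[1],q[2],q[3],q[0]]).as_matrix()
    y0=np.arctan2(R[1,0],R[0,0]);dy=0 if yaw is None else (yaw-y0+np.pi)%(2*np.pi)-np.pi
    dl=np.asarray(xyz)-s["tcp_pos"];n=n or int(np.ceil(max(abs(dy)/.1,np.linalg.norm(dl)/.025)))
    print("yaw",y0.round(4),"d",dl.round(4),"dyaw",round(dy,4),"tilt",np.round(R[:,2],4))
    for i in range(n):
        a=y0+dy*i/n;v=dl/n/.025
        print(np.round([np.cos(a)*v[0]+np.sin(a)*v[1],np.sin(a)*v[0]-np.cos(a)*v[1],-v[2]],3).tolist(),round(-dy/n/.1,3))
E
python3 - <<'E'
from h import *;from cell import ctrl
plan(ctrl.get_state(),[.487,.217,.231],-1.716+np.pi,14)
E
```

```text
yaw 2.6808 d [ 2.204e-01 -3.202e-01  3.000e-04] dyaw -1.2552 tilt [-7.e-04 -8.e-04 -1.e+00]
[-0.971, -0.539, -0.001] 0.897
[-1.015, -0.45, -0.001] 0.897
[-1.051, -0.358, -0.001] 0.897
[-1.079, -0.262, -0.001] 0.897
[-1.098, -0.164, -0.001] 0.897
[-1.109, -0.065, -0.001] 0.897
[-1.11, 0.034, -0.001] 0.897
[-1.103, 0.133, -0.001] 0.897
[-1.086, 0.232, -0.001] 0.897
[-1.061, 0.328, -0.001] 0.897
[-1.027, 0.422, -0.001] 0.897
[-0.986, 0.512, -0.001] 0.897
[-0.936, 0.598, -0.001] 0.897
[-0.879, 0.679, -0.001] 0.897
```

apply_moves(translation=[[-0.91,-0.5,0.2],[-0.95,-0.42,0.2],[-0.98,-0.33,0.2],[-1.0,-0.24,0.2],[-1.0,-0.15,0.2]], dr=[[0,0,0.84],[0,0,0.84],[0,0,0.84],[0,0,0.84],[0,0,0.84]], gripper=1)

```text
time: 0.78
tcp_pos: [0.3416, 0.4316, 0.2059]
orientation: [-0.0, 0.428, 0.904, -0.0]
ft_force: [-0.2, -0.3, 0.3]
finger_gap: 0.0856
```

apply_moves(translation=[[-1,-0.06,0.2],[-1,0.03,0.2],[-1,0.12,0.2],[-1,0.22,0.2],[-0.99,0.3,0.2]], dr=[[0,0,0.84],[0,0,0.84],[0,0,0.84],[0,0,0.84],[0,0,0.84]])

```text
time: 1.4
tcp_pos: [0.4174, 0.3302, 0.1809]
orientation: [-0.0, 0.607, 0.795, -0.0]
ft_force: [-0.4, 0.8, -0.0]
finger_gap: 0.0856
```

apply_moves(translation=[[-0.96,0.39,0.2],[-0.92,0.48,0.2],[-0.87,0.55,0.2],[-0.82,0.63,0.2],[-0.8,0.64,0.2]], dr=[[0,0,0.84],[0,0,0.84],[0,0,0.84],[0,0,0.84],[0,0,0.84]])

```text
time: 2.02
tcp_pos: [0.496, 0.2278, 0.1559]
orientation: [-0.0, 0.759, 0.651, -0.0]
ft_force: [0.8, 0.5, -0.1]
finger_gap: 0.0852
```

```bash
python3 - <<'E'
from h import *;from cell import ctrl
import pickle
s=ctrl.get_state();print(s["time"],s["tcp_pos"],s["joints"].round(2))
plan(s,[.487,.217,.1],-1.716+np.pi,5)
p=wristcam(ctrl.snapshot("wrist"),s);pickle.dump(p,open("w1.pkl","wb"));cv2.imwrite("pics/w1.png",p["img"][:,:,::-1])
print(proj(p,[.487,.217,.014]))
E
```

```text
2.025 [0.49596936 0.22781892 0.15590524] [ 0.19 -0.06 -0.21  1.43  0.    1.91]
yaw 1.418 d [-0.009  -0.0108 -0.0559] dyaw 0.0076 tilt [-3.e-04  0.e+00 -1.e+00]
[-0.096, -0.058, 0.447] -0.015
[-0.096, -0.058, 0.447] -0.015
[-0.096, -0.058, 0.447] -0.015
[-0.096, -0.058, 0.447] -0.015
[-0.096, -0.058, 0.447] -0.015
[314.37216076 198.44338775]
```

View pics/w1.png

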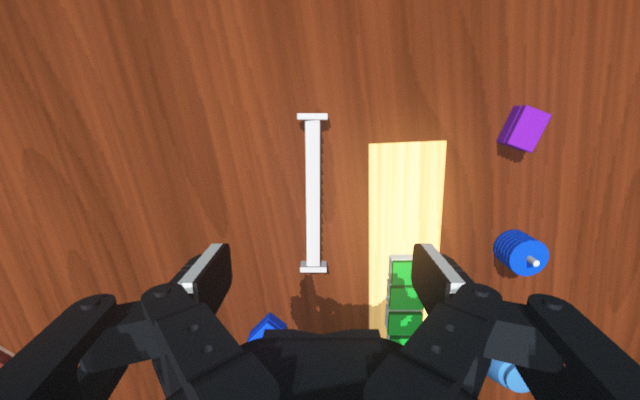

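The wrist view shows the bar's feet at about (312,117) and (313,267), close to what I predicted.

```bash
python3 - <<'E'
from h import *;from cell import ctrl
import pickle
p=pickle.load(open("w1.pkl","rb"));h=cv2.cvtColor(p["img"],cv2.COLOR_RGB2HSV)
m=((h[...,1]<60)&(h[...,2]>120)).astype(np.uint8);m[:,:290]=0;m[:,335:]=0;m[:105]=0;m[280:]=0
for r in (117,130,190,250,267): x=np.where(m[r])[0];print(r,x.min(),x.max())
c=np.where(m[:,306:320].any(1))[0];print(c.min(),c.max())
f=[ray(p,((np.where(m[r])[0].min()+np.where(m[r])[0].max())/2,r),z)[:2] for r,z in((130,.014),(250,.014))]
a=ray(p,(312.5,c.min()),.016)[:2];b=ray(p,(313,c.max()),.001)[:2]
an=np.arctan2(*(f[1]-f[0])[::-1]);mid=(a+b)/2;print("ends",a,b,np.linalg.norm(a-b),mid,"ang",an, "shank mid",(f[0]+f[1])/2)
u=np.array([np.cos(an),np.sin(an)]);C=f[0]+u*((mid-f[0])@u);print("C",C)
m2=((h[...,0]>12)&(h[...,0]<32)&(h[...,2]>200)).astype(np.uint8)
for r in (160,200,240):
  x=np.where(m2[r,350:460])[0]+350;print("board",B(ray(p,(x.min(),r),.003)),B(ray(p,(x.max()+1,r),.003)))
c,_=cv2.findContours(((h[...,0]>45)&(h[...,0]<80)&(h[...,1]>120)).astype(np.uint8),0,1)
plan(ctrl.get_state(),[*C,.05],an+np.pi,5)
E
```

```text
117 297 327
130 304 320
190 305 320
250 306 319
267 300 326
113 272
ends [0.49817707 0.29654604] [0.47139384 0.13152961] 0.16717583989933707 [0.48478546 0.21403782] ang -1.7286302729420784 shank mid [0.4858169  0.22253656]
C [0.4844722  0.21408768]
board [-253.5  -38.2] [-250.1   38.2]
board [-212.8  -38.4] [-209.3   38.7]
board [-169.   -38.6] [-165.5   38.2]
yaw 1.4123 d [-0.0127 -0.0116 -0.1051] dyaw 0.0006 tilt [-4.0e-04 -1.2e-03 -1.0e+00]
[-0.107, -0.086, 0.841] -0.001
[-0.107, -0.086, 0.841] -0.001
[-0.107, -0.086, 0.841] -0.001
[-0.107, -0.086, 0.841] -0.001
[-0.107, -0.086, 0.841] -0.001
```

apply_moves(translation=[[-0.1,-0.085,0.84],[-0.1,-0.085,0.84],[-0.1,-0.085,0.84],[-0.1,-0.085,0.84],[-0.1,-0.085,0.84]], dr=[[0,0,0],[0,0,0],[0,0,0],[0,0,0],[0,0,0]], gripper=0.2)

```text
time: 2.7
tcp_pos: [0.4828, 0.2178, 0.0504]
orientation: [-0.0, 0.758, 0.652, -0.0]
ft_force: [0.3, -0.8, 0.3]
finger_gap: 0.0515
```

apply_moves(translation=[[0,0,0.6],[0,0,0.6],[0,0,0.4],[0,0,0.2],[0,0,0]], dr=[[0,0,0],[0,0,0],[0,0,0],[0,0,0],[0,0,0]])

```text
time: 3.32
tcp_pos: [0.4833, 0.2178, 0.0063]
orientation: [-0.0, 0.758, 0.652, -0.0]
ft_force: [-0.8, 0.0, 0.2]
finger_gap: 0.0511
```

apply_moves(translation=[[0,0,0.04],[0,0,0],[0,0,0],[0,0,0],[0,0,0]], dr=[[0,0,0],[0,0,0],[0,0,0],[0,0,0],[0,0,0]], gripper=-1, force=60)

```text
time: 3.95
tcp_pos: [0.4838, 0.2179, 0.006]
orientation: [0.0, 0.758, 0.652, 0.0]
ft_force: [-1.1, -0.6, 5.7]
finger_gap: 0.012
```

apply_moves(translation=[[0,0,-0.1],[0,0,-0.2],[0,0,-0.3],[0,0,-0.3],[0,0,0]], dr=[[0,0,0],[0,0,0],[0,0,0],[0,0,0],[0,0,0]])

```text
time: 4.58
tcp_pos: [0.484, 0.2179, 0.0288]
orientation: [0.0, 0.758, 0.652, 0.001]
ft_force: [-0.5, -0.5, -3.0]
finger_gap: 0.0123
```

```bash
python3 - <<'E'
from h import *;from cell import ctrl
s=ctrl.get_state();print(s["tcp_pos"],s["ft_force"],s["ft_torque"],s["finger_gap"])
p=wristcam(ctrl.snapshot("wrist"),s);cv2.imwrite("pics/w2.png",p["img"][:,:,::-1])
E
```

```text
[0.48396416 0.21794479 0.02881404] [-0.53734829 -0.51313868 -2.98299058] [ 0.02135468 -0.00541471 -0.01578905] 0.012303282703069908
```

View pics/w2.png

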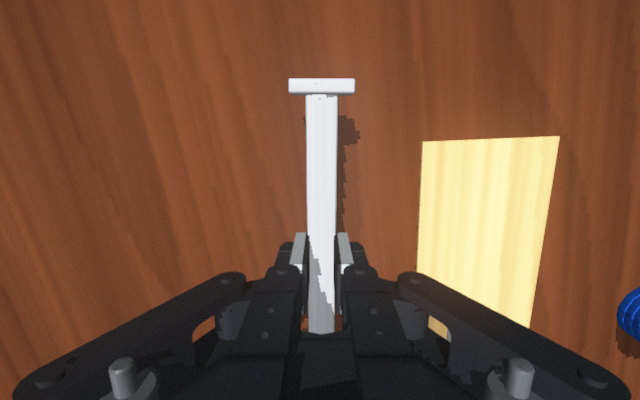

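The bar is held straight along the tool's x axis, with the rear foot's outer edge at row 79 and the shank on column 321. Next I work out the foot offset and the approach.

```bash
python3 - <<'E'
from h import *;from cell import ctrl
s=ctrl.get_state();p=wristcam(ctrl.snapshot("wrist"),s);t=s["tcp_pos"]
h=cv2.cvtColor(p["img"],cv2.COLOR_RGB2HSV);m=(h[...,1]<60)&(h[...,2]>140)
for r in(86,110,200): x=np.where(m[r,280:365])[0]+280;print(r,x.min(),x.max())
u=np.array([np.cos(1.418),np.sin(1.418)]);
for r in(78.5,94.5): print(r,(ray(p,(321.5,r),t[2]+.010)[:2]-t[:2])@u)
g=[ray(p,(c,r),t[2]+z)[:2] for c,r,z in((322,86,.010),(321.5,200,.008))]
print("bar dir",np.arctan2(*(g[0]-g[1])[::-1]))
print(B(t));plan(s,[*W(-252,0),.036],TH+np.pi,5)
E
```

```text
86 288 354
110 305 337
200 306 335
78.5 0.08014298268793942
94.5 0.07391278562099703
bar dir 1.4155483697009374
[-220.3  -95.8]
yaw 1.4208 d [0.0987 0.0211 0.0077] dyaw 0.0411 tilt [ 9.e-04  2.e-04 -1.e+00]
[0.285, 0.756, -0.062] -0.082
[0.279, 0.758, -0.062] -0.082
[0.272, 0.76, -0.062] -0.082
[0.266, 0.762, -0.062] -0.082
[0.26, 0.764, -0.062] -0.082
```

apply_moves(translation=[[0.3,0.75,-0.1],[0.3,0.76,-0.1],[0.27,0.76,-0.1],[0.26,0.77,0],[0.22,0.76,0]], dr=[[0,0,-0.08],[0,0,-0.08],[0,0,-0.08],[0,0,-0.08],[0,0,-0.08]])

```text
time: 5.3
tcp_pos: [0.5823, 0.2386, 0.0347]
orientation: [-0.0, 0.745, 0.667, -0.0]
ft_force: [0.2, 0.3, -1.9]
finger_gap: 0.0117
```

```bash
python3 - <<'E'
from h import *;from cell import ctrl
s=ctrl.get_state();print(B(s["tcp_pos"]),s["tcp_pos"][2])
plan(s,[*W(-247,0),.0115],TH+np.pi,4)
p=ctrl.snapshot("top");cv2.imwrite("pics/t1.png",cv2.resize(p["img"][150:260,110:400,::-1],None,fx=2.75,fy=2.75,interpolation=cv2.INTER_CUBIC))
E
```

```text
[-251.7    0. ] 0.034749951917209324
yaw 1.4611 d [-0.0005 -0.0047 -0.0232] dyaw 0.0008 tilt [-7.e-04 -1.e-04 -1.e+00]
[-0.047, -0.0, 0.232] -0.002
[-0.047, -0.0, 0.232] -0.002
[-0.047, -0.0, 0.232] -0.002
[-0.047, -0.0, 0.232] -0.002
```

apply_moves(translation=[[0,0,0.3],[0,0,0.3],[0,0,0.25],[0,0,0.08],[0,0,0]], dr=[[0,0,0],[0,0,0],[0,0,0],[0,0,0],[0,0,0]])

```text
time: 5.98
tcp_pos: [0.5817, 0.2385, 0.012]
orientation: [-0.0, 0.745, 0.667, -0.0]
ft_force: [-0.2, 0.5, -1.4]
finger_gap: 0.0121
```

apply_moves(translation=[[-0.3,0,0],[-0.3,0,0],[-0.3,0,0],[-0.3,0,0],[-0.3,0,0]], dr=[[0,0,0],[0,0,0],[0,0,0],[0,0,0],[0,0,0]])

```text
time: 6.6
tcp_pos: [0.5778, 0.2008, 0.0121]
orientation: [-0.0, 0.745, 0.667, 0.0]
ft_force: [0.1, 0.8, -2.8]
finger_gap: 0.012
```

```bash
python3 - <<'E'
from h import *;from cell import ctrl
s=ctrl.get_state();print(B(s["tcp_pos"]),s["tcp_pos"][2],s["ft_force"])
plan(s,[*W(-100,0),s["tcp_pos"][2]],TH+np.pi,10)
p=ctrl.snapshot("top");cv2.imwrite("pics/t1.png",cv2.resize(p["img"][150:260,110:400,::-1],None,fx=2.75,fy=2.75,interpolation=cv2.INTER_CUBIC))
E
```

```text
[-213.6   -0.3] 0.012146381999627552 [ 0.12452304  0.84381589 -2.81056926]
yaw 1.4607 d [-0.012  -0.1129  0.    ] dyaw 0.0012 tilt [ 2.e-04  3.e-04 -1.e+00]
[-0.454, 0.002, -0.0] -0.001
[-0.454, 0.002, -0.0] -0.001
[-0.454, 0.002, -0.0] -0.001
[-0.454, 0.002, -0.0] -0.001
[-0.454, 0.002, -0.0] -0.001
[-0.454, 0.002, -0.0] -0.001
[-0.454, 0.001, -0.0] -0.001
[-0.454, 0.001, -0.0] -0.001
[-0.454, 0.001, -0.0] -0.001
[-0.454, 0.001, -0.0] -0.001
```

View pics/t1.png

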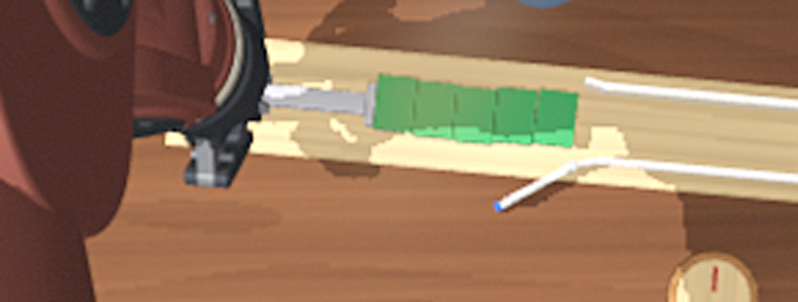

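The row is closed up and straight, in front of the mouth, with tile1's front at (577,117) and the bar foot at (370,104). I keep pushing.

apply_moves(translation=[[-0.35,0,0],[-0.35,0,0],[-0.35,0,0],[-0.35,0,0],[-0.35,0.01,0]], dr=[[0,0,0],[0,0,0],[0,0,0],[0,0,0],[0,0,0]])

```text
time: 7.28
tcp_pos: [0.5732, 0.1571, 0.0121]
orientation: [-0.0, 0.745, 0.667, 0.0]
ft_force: [0.9, -0.2, -1.1]
finger_gap: 0.0122
```

apply_moves(translation=[[-0.4,0.01,0],[-0.4,0,0],[-0.4,0,0],[-0.4,0,0],[-0.4,0,0]], dr=[[0,0,0],[0,0,0],[0,0,0],[0,0,0],[0,0,0]])

```text
time: 7.9
tcp_pos: [0.5679, 0.1074, 0.0121]
orientation: [0.0, 0.745, 0.667, 0.0]
ft_force: [-0.4, -0.1, -1.6]
finger_gap: 0.0119
```

```bash
python3 - <<'E'
from h import *;from cell import ctrl
s=ctrl.get_state();print(B(s["tcp_pos"]),s["tcp_pos"][2],s["ft_force"]@np.r_[ex,0])
plan(s,[*W(-80,0),.012],TH+np.pi,5)
p=ctrl.snapshot("top");cv2.imwrite("pics/t2.png",cv2.resize(p["img"][150:260,180:470,::-1],None,fx=2.75,fy=2.75,interpolation=cv2.INTER_CUBIC))
E
```

```text
[-119.6    0. ] 0.012075705221257092 0.12815465300445336
yaw 1.4608 d [-0.0043 -0.0394 -0.0001] dyaw 0.0011 tilt [ 1.e-04  0.e+00 -1.e+00]
[-0.317, 0.0, 0.001] -0.002
[-0.317, 0.0, 0.001] -0.002
[-0.317, -0.0, 0.001] -0.002
[-0.317, -0.0, 0.001] -0.002
[-0.317, -0.0, 0.001] -0.002
```

View pics/t2.png

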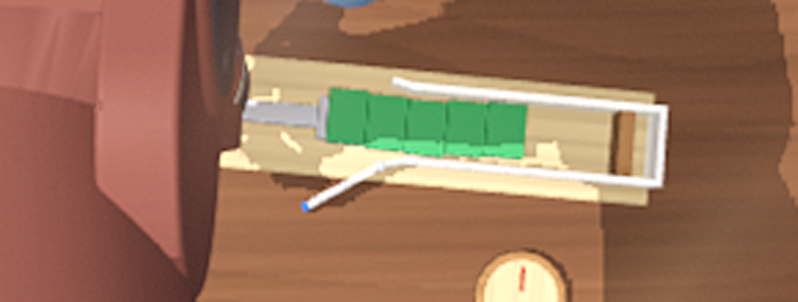

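The row is inside the channel and straight. Its front is at (525,131) and the stop at about 612, so roughly 55 mm remain.

apply_moves(translation=[[-0.32,0,0],[-0.32,0,0],[-0.32,0,0],[-0.32,0,0],[-0.28,0,0]], dr=[[0,0,0],[0,0,0],[0,0,0],[0,0,0],[0,0,0]])

```text
time: 8.57
tcp_pos: [0.5637, 0.0687, 0.0121]
orientation: [-0.0, 0.745, 0.667, 0.0]
ft_force: [0.7, 0.6, -1.8]
finger_gap: 0.0118
```

apply_moves(translation=[[-0.08,0,0],[-0.08,0,0],[-0.08,0,0],[-0.04,0,0],[0,0,0]], dr=[[0,0,0],[0,0,0],[0,0,0],[0,0,0],[0,0,0]])

```text
time: 9.2
tcp_pos: [0.563, 0.0622, 0.0121]
orientation: [0.0, 0.745, 0.667, -0.0]
ft_force: [-0.6, 0.5, -2.0]
finger_gap: 0.0119
```

```bash
cat >f.py <<'E'
from h import *;from cell import ctrl
s=ctrl.get_state();print(s["time"],B(s["tcp_pos"]),s["tcp_pos"][2],"Fx",s["ft_force"]@np.r_[ex,0],s["ft_force"].round(1))
E
python3 f.py
```

```text
9.2 [-74.3   0. ] 0.012066380422443918 Fx -0.4576948242209756 [-0.6  0.5 -2. ]
```

apply_moves(translation=[[-0.03,0,0],[-0.03,0,0],[-0.03,0,0],[-0.03,0,0],[0,0,0]], dr=[[0,0,0],[0,0,0],[0,0,0],[0,0,0],[0,0,0]])

```text
time: 9.82
tcp_pos: [0.5627, 0.0592, 0.012]
orientation: [0.0, 0.745, 0.667, -0.0]
ft_force: [-0.7, -0.4, -2.0]
finger_gap: 0.0122
```

apply_moves(translation=[[-0.03,0,0],[-0.03,0,0],[-0.02,0,0],[0,0,0]], dr=[[0,0,0],[0,0,0],[0,0,0],[0,0,0]])

```text
time: 10.32
tcp_pos: [0.5625, 0.0573, 0.0121]
orientation: [0.0, 0.745, 0.667, 0.0]
ft_force: [-0.1, -0.2, -3.0]
finger_gap: 0.0119
```

```bash
python3 f.py
```

```text
10.325 [-69.3   0. ] 0.012080640438676998 Fx 0.15846371199679554 [-0.1 -0.2 -3. ]
```

apply_moves(translation=[[-0.02,0,0],[-0.02,0,0],[-0.02,0,0],[0,0,0]], dr=[[0,0,0],[0,0,0],[0,0,0],[0,0,0]])

```text
time: 10.82
tcp_pos: [0.5623, 0.0558, 0.0121]
orientation: [0.0, 0.745, 0.667, -0.0]
ft_force: [0.2, -0.5, -2.5]
finger_gap: 0.0118
```

apply_moves(translation=[[-0.02,0,0],[-0.02,0,0],[-0.02,0,0],[0,0,0]], dr=[[0,0,0],[0,0,0],[0,0,0],[0,0,0]])

```text
time: 11.32
tcp_pos: [0.5621, 0.0543, 0.0121]
orientation: [0.0, 0.745, 0.667, -0.0]
ft_force: [-0.2, 0.9, -1.6]
finger_gap: 0.0121
```

apply_moves(translation=[[-0.02,0,0],[-0.02,0,0],[-0.01,0,0],[0,0,0]], dr=[[0,0,0],[0,0,0],[0,0,0],[0,0,0]])

```text
time: 11.82
tcp_pos: [0.562, 0.0531, 0.0121]
orientation: [0.0, 0.745, 0.667, 0.0]
ft_force: [-1.0, 1.0, -2.4]
finger_gap: 0.0118
```

apply_moves(translation=[[-0.02,0,0],[-0.02,0,0],[-0.01,0,0],[0,0,0]], dr=[[0,0,0],[0,0,0],[0,0,0],[0,0,0]])

```text
time: 12.32
tcp_pos: [0.5618, 0.0518, 0.0121]
orientation: [0.0, 0.745, 0.667, 0.0]
ft_force: [0.9, 0.6, -1.6]
finger_gap: 0.0121
```

apply_moves(translation=[[-0.02,0,0],[-0.02,0,0],[-0.01,0,0],[0,0,0]], dr=[[0,0,0],[0,0,0],[0,0,0],[0,0,0]])

```text
time: 12.82
tcp_pos: [0.5617, 0.0506, 0.012]
orientation: [0.0, 0.745, 0.667, 0.0]
ft_force: [0.2, 0.7, -1.7]
finger_gap: 0.0119
```

apply_moves(translation=[[-0.02,0,0],[-0.02,0,0],[-0.01,0,0],[0,0,0]], dr=[[0,0,0],[0,0,0],[0,0,0],[0,0,0]])

```text
time: 13.32
tcp_pos: [0.5615, 0.0493, 0.0121]
orientation: [-0.0, 0.745, 0.667, 0.0]
ft_force: [0.0, 0.9, -1.8]
finger_gap: 0.0118
```

```bash
python3 f.py; python3 - <<'E'
from cell import ctrl;import cv2
p=ctrl.snapshot("top");cv2.imwrite("pics/t3.png",cv2.resize(p["img"][160:250,240:430,::-1],None,fx=4,fy=4,interpolation=cv2.INTER_CUBIC))
E
```

```text
13.325 [-61.3  -0. ] 0.012055235216580435 Fx -0.9143950843737954 [ 0.   0.9 -1.8]
```

View pics/t3.png

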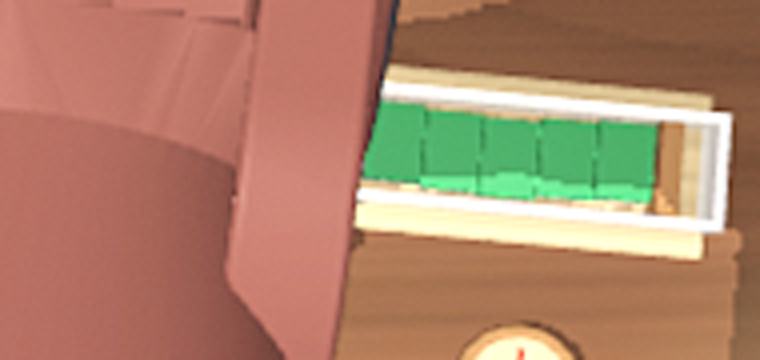

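Tile1's front is at about x=657, almost touching the stop at 660. I continue in small steps.

apply_moves(translation=[[-0.02,0,0],[-0.02,0,0],[0,0,0],[0,0,0]], dr=[[0,0,0],[0,0,0],[0,0,0],[0,0,0]])

```text
time: 13.88
tcp_pos: [0.5615, 0.0483, 0.0121]
orientation: [0.0, 0.745, 0.667, 0.0]
ft_force: [0.1, 0.0, -1.9]
finger_gap: 0.012
```

apply_moves(translation=[[-0.02,0,0],[-0.02,0,0],[0,0,0],[0,0,0]], dr=[[0,0,0],[0,0,0],[0,0,0],[0,0,0]])

```text
time: 14.38
tcp_pos: [0.5614, 0.048, 0.0121]
orientation: [-0.0, 0.745, 0.667, 0.001]
ft_force: [0.5, 4.1, -2.5]
finger_gap: 0.0118
```

apply_moves(translation=[[-0.01,0,0],[0,0,0],[0,0,0],[0,0,0],[0,0,0]], dr=[[0,0,0],[0,0,0],[0,0,0],[0,0,0],[0,0,0]])

```text
time: 15.0
tcp_pos: [0.5613, 0.048, 0.0121]
orientation: [-0.001, 0.745, 0.667, 0.001]
ft_force: [1.0, 5.6, -1.5]
finger_gap: 0.0117
```

```bash
python3 f.py
```

```text
15.0 [-60.   -0.1] 0.012067519708437176 Fx -5.65382675808489 [ 1.   5.6 -1.5]
```

apply_moves(translation=[[0,0,0],[0,0,0],[0.04,0,0],[0.2,0,0],[0.5,0,0]], dr=[[0,0,0],[0,0,0],[0,0,0],[0,0,0],[0,0,0]])

```text
time: 15.62
tcp_pos: [0.5634, 0.0656, 0.0121]
orientation: [0.0, 0.745, 0.667, -0.0]
ft_force: [-0.6, 0.0, -1.4]
finger_gap: 0.0119
```

apply_moves(translation=[[0.9,0,0],[0.9,0,0],[0.9,0,0],[0.9,0,0],[0.9,0,0]], dr=[[0,0,0],[0,0,0],[0,0,0],[0,0,0],[0,0,0]])

```text
time: 16.25
tcp_pos: [0.5756, 0.1788, 0.012]
orientation: [0.0, 0.745, 0.667, -0.0]
ft_force: [0.0, -0.3, -1.8]
finger_gap: 0.0116
```

apply_moves(translation=[[0.6,0,-0.4],[0.4,-0.4,-0.4],[0.1,-0.8,0],[0,-0.9,0],[0,-0.9,0]], dr=[[0,0,0],[0,0,0],[0,0,0],[0,0,0],[0,0,0]])

```text
time: 16.88
tcp_pos: [0.5033, 0.213, 0.0329]
orientation: [0.0, 0.745, 0.667, 0.0]
ft_force: [-0.6, 1.4, -1.0]
finger_gap: 0.0118
```

```bash
python3 f.py; python3 - <<'E'
from h import *;from cell import ctrl
plan(ctrl.get_state(),[*W(-225,-100),.0065],None,4)
p=ctrl.snapshot("top");cv2.imwrite("pics/t4.png",cv2.resize(p["img"][140:290,120:430,::-1],None,fx=2.5,fy=2.5,interpolation=cv2.INTER_CUBIC))
E
```

```text
16.875 [-217.7  -75.7] 0.032915346346142335 Fx -1.3220773197685727 [-0.6  1.4 -1. ]
yaw 1.4605 d [-0.0234  0.0099 -0.0264] dyaw 0 tilt [ 7.e-04 -0.e+00 -1.e+00]
[0.073, -0.243, 0.264] 0.0
[0.073, -0.243, 0.264] 0.0
[0.073, -0.243, 0.264] 0.0
[0.073, -0.243, 0.264] 0.0
```

View pics/t4.png

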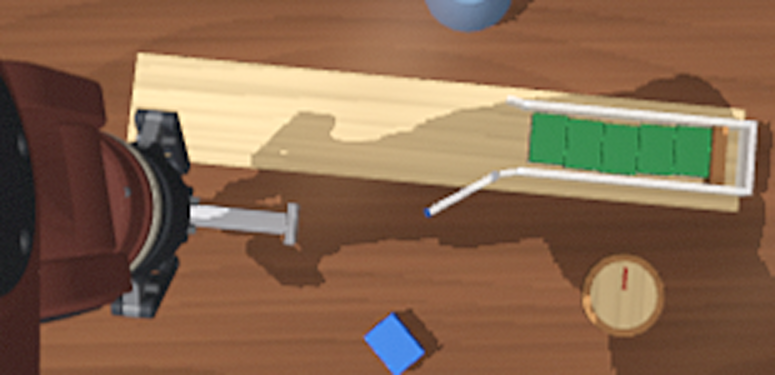

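The row sits against the stop, with its front at about (712,152) touching the stop at 715. The bystanders have not moved. I lay the bar down.

apply_moves(translation=[[0.07,-0.25,0.3],[0.07,-0.25,0.3],[0.07,-0.25,0.3],[0.07,-0.25,0.12],[0,0,0.04]], dr=[[0,0,0],[0,0,0],[0,0,0],[0,0,0],[0,0,0]])

```text
time: 17.55
tcp_pos: [0.4797, 0.2228, 0.0059]
orientation: [-0.0, 0.745, 0.667, -0.0]
ft_force: [-6.0, -0.9, 9.8]
finger_gap: 0.0118
```

apply_moves(translation=[[0,0,0.02],[0,0,0]], dr=[[0,0,0],[0,0,0]])

```text
time: 17.8
tcp_pos: [0.4801, 0.2228, 0.006]
orientation: [-0.0, 0.745, 0.667, 0.0]
ft_force: [-4.6, -1.3, 7.3]
finger_gap: 0.0115
```

apply_moves(translation=[[0,0,-0.02],[0,0,0],[0,0,0],[0,0,-0.1],[0,0,-0.4]], dr=[[0,0,0],[0,0,0],[0,0,0],[0,0,0],[0,0,0]], gripper=0)

```text
time: 18.42
tcp_pos: [0.4796, 0.2225, 0.018]
orientation: [-0.0, 0.745, 0.667, -0.0]
ft_force: [0.6, -0.1, -1.1]
finger_gap: 0.0427
```

apply_moves(translation=[[0,0,-0.9],[0,0,-0.9],[0,0,-0.9],[0,0,-0.5],[0,0,0]], dr=[[0,0,0],[0,0,0],[0,0,0],[0,0,0],[0,0,0]])

```text
time: 19.05
tcp_pos: [0.4808, 0.2228, 0.0991]
orientation: [0.0, 0.745, 0.667, 0.001]
ft_force: [-0.5, 0.3, -0.1]
finger_gap: 0.0429
```

```bash
python3 - <<'E'
from h import *;from cell import ctrl
s=ctrl.get_state();print(B(s["tcp_pos"]),s["tcp_pos"][2],s["finger_gap"])
p=wristcam(ctrl.snapshot("wrist"),s);cv2.imwrite("pics/w3.png",p["img"][:,:,::-1])
E
```

```text
[-224.9  -99.1] 0.09912229765621668 0.04289814694974641
```

View pics/w3.png

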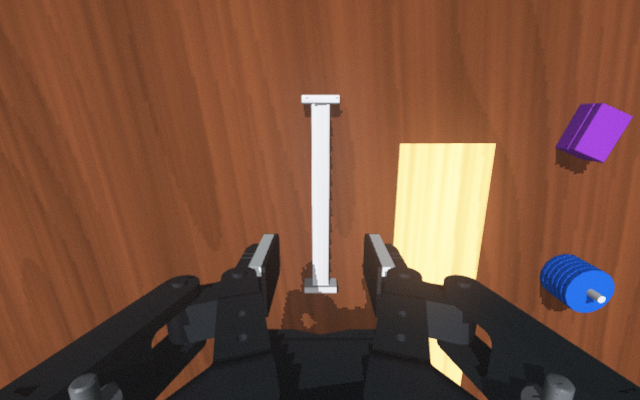

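The bar lies flat on the table, with feet at (321,99) and (320,287). Next I plan the door sweep.

```bash
python3 - <<'E'
from h import *;from cell import ctrl
s=ctrl.get_state()
def wp(a,r=40):
    dd=np.array([-np.sin(a),np.cos(a)]);n=np.array([-np.cos(a),-np.sin(a)])
    return np.array([-4,-29])+r*dd+n*(2+11*abs(n[0])+15*abs(n[1]))
plan(s,[*W(*(wp(2.5)+[2,-4])),.1],TH+np.pi,10)
prev=wp(2.5)+[2,-4]
for a in np.linspace(2.3,0,14):
    w=wp(a);d=w-prev;print(round(a,2),w.round(1),"rows tool x,y",[round(-d[0]/25,2),round(d[1]/25,2)]);prev=w
E
```

```text
yaw 1.4608 d [-0.0006 -0.2158  0.002 ] dyaw 0.0011 tilt [ 3.e-04  1.e-04 -1.e+00]
[-0.858, 0.092, -0.008] -0.001
[-0.858, 0.092, -0.008] -0.001
[-0.858, 0.092, -0.008] -0.001
[-0.858, 0.092, -0.008] -0.001
[-0.858, 0.092, -0.008] -0.001
[-0.858, 0.092, -0.008] -0.001
[-0.858, 0.092, -0.008] -0.001
[-0.858, 0.092, -0.008] -0.001
[-0.858, 0.092, -0.008] -0.001
[-0.858, 0.092, -0.008] -0.001
2.3 [-20.2 -70.9] rows tool x,y [np.float64(0.4), np.float64(0.24)]
2.12 [-27.3 -67.5] rows tool x,y [np.float64(0.28), np.float64(0.14)]
1.95 [-33.9 -62.3] rows tool x,y [np.float64(0.26), np.float64(0.21)]
1.77 [-39.5 -55.4] rows tool x,y [np.float64(0.22), np.float64(0.27)]
1.59 [-43.6 -47.1] rows tool x,y [np.float64(0.17), np.float64(0.33)]
1.42 [-46.4 -41.1] rows tool x,y [np.float64(0.11), np.float64(0.24)]
1.24 [-48.3 -34.6] rows tool x,y [np.float64(0.08), np.float64(0.26)]
1.06 [-48.9 -27.4] rows tool x,y [np.float64(0.03), np.float64(0.29)]
0.88 [-48.  -19.6] rows tool x,y [np.float64(-0.04), np.float64(0.31)]
0.71 [-45.3 -11.7] rows tool x,y [np.float64(-0.11), np.float64(0.32)]
0.53 [-40.7  -4.2] rows tool x,y [np.float64(-0.18), np.float64(0.3)]
0.35 [-34.3   2.5] rows tool x,y [np.float64(-0.26), np.float64(0.26)]
0.18 [-26.3   7.7] rows tool x,y [np.float64(-0.32), np.float64(0.21)]
0.0 [-17.  11.] rows tool x,y [np.float64(-0.37), np.float64(0.13)]
```

apply_moves(translation=[[-0.86,0.09,0],[-0.86,0.09,0],[-0.86,0.09,0],[-0.86,0.09,0],[-0.86,0.09,0]], dr=[[0,0,0],[0,0,0],[0,0,0],[0,0,0],[0,0,0]], gripper=-1, force=30)

```text
time: 19.73
tcp_pos: [0.4787, 0.1139, 0.0968]
orientation: [-0.001, 0.745, 0.667, -0.001]
ft_force: [0.4, 0.2, 0.6]
finger_gap: -0.0001
```

apply_moves(translation=[[-0.86,0.09,0],[-0.86,0.09,0],[-0.86,0.09,0],[-0.86,0.09,0],[-0.86,0.09,0]], dr=[[0,0,0],[0,0,0],[0,0,0],[0,0,0],[0,0,0]])

```text
time: 20.35
tcp_pos: [0.4781, 0.0059, 0.0968]
orientation: [-0.001, 0.745, 0.667, -0.0]
ft_force: [-0.2, 0.6, 0.3]
finger_gap: 0.0002
```

apply_moves(translation=[[0,0,0.8],[0,0,0.8],[0,0,0.8],[0,0,0.7],[0,0,0.26]], dr=[[0,0,0],[0,0,0],[0,0,0],[0,0,0],[0,0,0]])

```text
time: 20.98
tcp_pos: [0.4778, 0.0068, 0.0124]
orientation: [-0.001, 0.745, 0.667, -0.001]
ft_force: [0.3, 0.4, 0.7]
finger_gap: -0.0003
```

```bash
python3 f.py
```

```text
20.975 [ -9.8 -78.7] 0.012367150383679412 Fx -0.4367203902890379 [0.3 0.4 0.7]
```

apply_moves(translation=[[0.42,0.31,0],[0.28,0.14,0],[0.26,0.21,0],[0.22,0.27,0],[0.17,0.33,0]], dr=[[0,0,0],[0,0,0],[0,0,0],[0,0,0],[0,0,0]])

```text
time: 21.6
tcp_pos: [0.5145, 0.0369, 0.0142]
orientation: [0.0, 0.745, 0.667, 0.0]
ft_force: [-0.5, -0.3, 0.3]
finger_gap: 0.0
```

apply_moves(translation=[[0.11,0.24,0],[0.08,0.26,0],[0.03,0.29,0],[-0.04,0.31,0],[-0.11,0.32,0]], dr=[[0,0,0],[0,0,0],[0,0,0],[0,0,0],[0,0,0]])

```text
time: 22.22
tcp_pos: [0.5499, 0.0342, 0.0141]
orientation: [0.0, 0.745, 0.667, 0.0]
ft_force: [0.1, 0.5, 0.4]
finger_gap: 0.0001
```

```bash
python3 f.py; python3 - <<'E'
from h import *;from cell import ctrl
s=ctrl.get_state();p=wristcam(ctrl.snapshot("wrist"),s);q=ctrl.snapshot("top")
cv2.imwrite("pics/w4.png",np.hstack([cv2.resize(p["img"],(400,250)),cv2.resize(q["img"][140:265,240:440],(400,250),interpolation=cv2.INTER_CUBIC)])[:,:,::-1])
E
```

```text
22.225 [-44.9 -10. ] 0.014054411107100612 Fx -0.47910084616188586 [0.1 0.5 0.4]
```

View pics/w4.png

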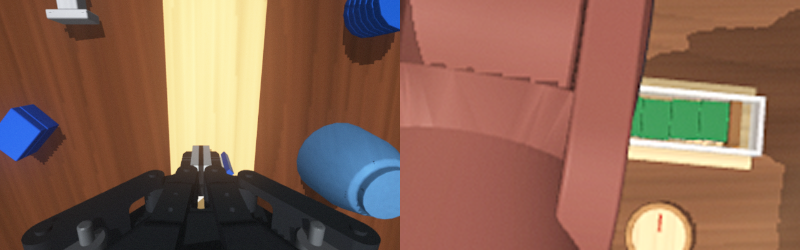

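The door's blue edge is at (228,163), just ahead of the shut fingers, so it is following the sweep. I finish closing it.

apply_moves(translation=[[-0.17,0.23,0],[-0.26,0.26,0],[-0.32,0.21,0],[-0.25,0.13,0],[0,0,0]], dr=[[0,0,0],[0,0,0],[0,0,0],[0,0,0],[0,0,0]])

```text
time: 22.95
tcp_pos: [0.5674, 0.0066, 0.0141]
orientation: [0.0, 0.745, 0.667, 0.0]
ft_force: [0.5, 0.4, -0.3]
finger_gap: 0.0
```

apply_moves(translation=[[-0.06,0,0],[-0.06,0,0],[0,0,0]], dr=[[0,0,0],[0,0,0],[0,0,0]])

```text
time: 23.32
tcp_pos: [0.5669, 0.0048, 0.0141]
orientation: [-0.0, 0.745, 0.667, 0.0]
ft_force: [0.2, 4.0, 0.1]
finger_gap: -0.0001
```

```bash
python3 f.py
```

```text
23.325 [-17.6  10.1] 0.014067135808076048 Fx -3.992160513398338 [0.2 4.  0.1]
```

apply_moves(translation=[[-0.03,0,0],[-0.02,0,0],[0,0,0],[0,0,0]], dr=[[0,0,0],[0,0,0],[0,0,0],[0,0,0]])

```text
time: 23.82
tcp_pos: [0.5668, 0.0045, 0.0141]
orientation: [-0.001, 0.745, 0.668, 0.001]
ft_force: [1.5, 10.2, 0.4]
finger_gap: 0.0002
```

apply_moves(translation=[[0.1,0,0],[0.4,0,0],[0.6,0,-0.2],[0.4,0,-0.8],[0,0,-1]], dr=[[0,0,0],[0,0,0],[0,0,0],[0,0,0],[0,0,0]])

```text
time: 24.45
tcp_pos: [0.5708, 0.0416, 0.0656]
orientation: [-0.0, 0.744, 0.668, 0.0]
ft_force: [0.5, -0.1, -0.2]
finger_gap: 0.0002
```

apply_moves(translation=[[0.9,0,-1],[0.9,0,-1],[0.9,0,-1],[0.9,0,0],[0.9,0,0]], dr=[[0,0,0],[0,0,0],[0,0,0],[0,0,0],[0,0,0]])

```text
time: 25.08
tcp_pos: [0.5838, 0.1535, 0.1413]
orientation: [0.001, 0.745, 0.667, 0.001]
ft_force: [-0.6, -0.3, 0.6]
finger_gap: 0.0002
```

```bash
python3 f.py; python3 - <<'E'
from h import *;from cell import ctrl
q=ctrl.snapshot("top");cv2.imwrite("pics/t5.png",cv2.resize(q["img"][110:300,140:430,::-1],None,fx=2.75,fy=2.75,interpolation=cv2.INTER_CUBIC))
E
```

```text
25.075 [-167.2   10.8] 0.14133978349152093 Fx 0.34142179351728713 [-0.6 -0.3  0.6]
```

View pics/t5.png

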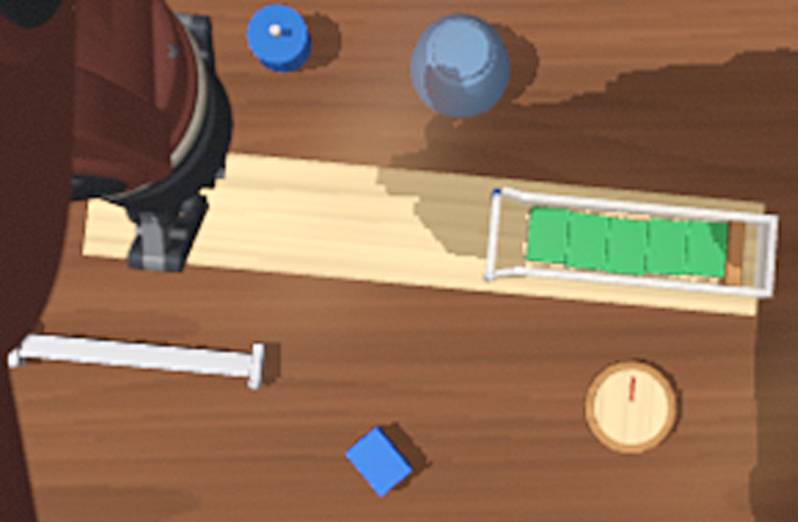

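The door is across the doorway from (490,277) to (497,191), the row is straight, and the bar is flat. I'll check this in numbers and then hand in.

```bash
python3 - <<'E'
from h import *;from cell import ctrl
p=ctrl.snapshot("top");P=lambda u,v,z:ray(p,(u/2.75+139.7,v/2.75+109.7),z)
a=B(P(490,277,.0355));b=B(P(497,191,.0355));print("door",a,b,"ang",np.arctan2(-(b-a)[0],(b-a)[1]))
h=cv2.cvtColor(p["img"],cv2.COLOR_RGB2HSV);m=((h[...,0]>45)&(h[...,0]<85)&(h[...,1]>80)).astype(np.uint8);m[:,:325]=0;m[:,410:]=0
c,_=cv2.findContours(m[:300],0,1)
q=np.vstack([x for x in c if cv2.contourArea(x)>20]);bx=cv2.boxPoints(cv2.minAreaRect(q));print([B(ray(p,x,.023)) for x in bx])
ctrl.close_job()
E
```

```text
door [ -3.6 -30.3] [-4.1 25. ] ang 0.009041344947667385
[array([ 18.9, -20. ]), array([18.9, 18.6]), array([149.4,  19.5]), array([148.9, -19.3])]
the job is handed in; nothing more can be done
```

The job is handed in at about 25 s of the 59 s allowed. The cell gave no verdict, so the results below come from my own readings.

- **Row:** I gripped the bar mid-shank and pushed the five tiles into the box as one straight block. The stop was felt with the bar's front face about 20 mm inside the doorway. I held about 4 to 5.6 N for over 0.5 s. I only read the force at the end of each move, so brief peaks between readings are not recorded.
- **Bar:** It lies flat on the tabletop, the same way up, near where it started.
- **Door:** I swung it shut with the closed fingers, with a final push of about 10 N on the door itself.

Last checks from the top camera:
- The row spans 19 to 149 mm in the box, about 130 mm, so the five tiles are closed up and square.
- The door angle is about 0.01 rad.
- The cup, chips and wind disc look unmoved in the picture; I did not measure them.
- The gripper was clear of everything.

No check failed or disagreed.

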